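# Shut the transfer chamber and start its captive screw

### The arm

A 6-joint arm with a two-finger parallel gripper is mounted at the origin on a cart in front of the work surface, level with it; the furniture and walls round the work are solid. World frame = base frame: x ahead of the robot, y to its left, z up, the work surface at z = 0. Lengths are in m, angles in rad, forces in N, time in s.
With the tool pointing down it reaches from about 0.35 to 0.85 m from the base axis. Payload 8.1 kg.
Tool frame: the origin (TCP) lies where the fingers leave the gripper's body, on its centre line; the fingertips stand 84 mm ahead of it and the grasp point (between the pads) lies ahead of it (manip.grasp_offset is the z of the grasp point in the tool frame, in m); z points along the fingers, x is the direction in which the jaws open and shut, and the axes are right-handed (so a half turn about z gives the same grasp; the last joint's range is limited). The gripper opens to 93 mm and grips with 3 to 60 N. Pads are 15 mm wide; open, the fingers measure 128 mm over their backs; the gripper's body (75 mm by 188 mm) begins 65 mm behind the grasp point.
Start: joints at [-1.388, 0.13, 1.488, -0, 1.523, -0.085], TCP at [0.159, -0.579, 0.303] pointing down, gripper open.
Joint ranges: [-2.96, 2.96], [-0.89, 2.26], [0.02, 2.5], [-1.34, 4.48], [0, 2.73], [-2.66, 2.66]. Speed limits (rad/s): [2.39, 2.39, 2.79, 3.14, 3.14, 3.14].

### API

Orientations are given as a rotation vector (axis times angle).
In Python, from rig import manip gives the robot as it stands.
- The arm moves only by the tool send_rows, never from a script. Its arguments are lists of equal length, an entry for each row: "xyz": the shift along the tool's x, y, z in cm, a list of three; "roll": the turn about the tool's z in degrees. A call has 1 to 20 rows; each row is the pose to reach, as a shift and turn from the pose commanded when the call began, along the tool's axes at that moment; what a row does not reach only later rows make up. A row lasts 1/8 s, in which the tool goes at most 62.5 mm and 10.7 degrees, less where a joint would pass 70% of its speed; a pose out of reach is approached as far as the arm can. A call with a gripper value outside its range is refused whole. "fingers" is the gripper command: -1 is fully open, 1 is shut, values between are in proportion, set as the call begins (left out, the last holds). The fingers move at their own pace and stop on an object; "force" is the grip in N (left out, the last holds). Time passes only in rows, so rows that repeat a pose let the fingers close. It gives the time, the measured TCP pose, the force and the opening at its end, in the units of the state.
- manip.read_state(): the state, without advancing time (a new reading comes with each control period).
- manip.capture(name): name is "scene" or "top"; returns the picture (420x560x3 uint8, blue, green, red); there is no depth.
- manip.camera_info(name): a dict with "K" (3x3 intrinsics, pixels), "R" (3x3) and "t" (3): a world point X has camera coordinates R X + t. Camera axes: x right, y down, z forward; pixel columns grow to the right and rows downward; lengths in m; the calibration is good to about 2 mm. A picture is of the moment at which its call begins. camera_info takes no time and is no camera call.
- manip.job_done(): hands the job in, once; it reports no verdict.
The state is a dict: "time_s": time; "q": joint angles; "joint_velocities": joint speeds; "joint_torque": joint torques, N m; "ee_pos": TCP position; "ee_rot": TCP orientation; "wrist_force": force on the tool from outside, world axes, zero at the start; "torque": the same for the moment, N m; "width": finger opening in m.
Only numpy, scipy, OpenCV 4.12 (cv2) and the standard library are available. Lean on these libraries where they do the work, as an engineer would, in place of code of your own. Each camera call takes 0.05 s, during which the arm holds its last target. There are 200 camera calls.

### The job

Swing the window lid of the sample chamber shut and press its front edge down until the spring catch snaps in under the rib of the box. Then start the lid's captive hand screw in the boss without crossing the thread: turn the knob backward (anticlockwise from above) with a light downward push until you feel it drop by a thread, then turn it forward (clockwise) one turn, letting it sink with the thread. Finish while still gripping the knob, so that the screw stays started and cannot back off; leave the small things beside the chamber alone.

Things in the scene. Friction and masses are not known exactly. Their poses are not given: they have to be found in the camera images.
- chamber: Fixed aluminium box 130 x 110 x 55 mm with a window lid. Origin: centre of its underside, on the bench; +x from the front wall (catch, boss) to the hinge side, which stands to the robot's left; +y towards the robot; +z up; a clamped pipe port on the -y side (to -92 mm). Shut, the lid's top is at z = 64.5 mm, x -67 to 67, y -57 to 57 mm; a round ear round the screw reaches out to x = -104 mm.
- lid_hinge (a point): Middle of the lid's hinge axis, which runs along the chamber's y at x = 71, z = 60.5 mm in the chamber's frame.
- lid (a joint): Lid hinge, rad: 0 shut, grows as the front edge rises. The lid (8 mm thick, 0.4 kg) starts open at 60 to 77 degrees. Its stiff hinge (0.33 N m) holds it above about 0.9 rad; lower it sinks until the catch's barb rests on the rib near 0.08 rad. A push down of 5 to 10 N at the front edge then snaps it shut; 25 N does no harm.
- lid_edge (a point): Point to push on: outer (upper) face of the lid, 9 mm from its front edge, above the catch. Moves with the lid; chamber frame x = -58, y = 30, z = 64.5 mm when shut, 129 mm from the hinge axis and 4 mm outward of it. The knob stands out from the lid 55 mm to the -y side of this point.
- catch (a joint): Spring catch: steel leaf 28 mm wide hanging 32 mm down from the lid's front edge at y = 30 mm, with a barb on its inside. Rad: 0 at rest, up to about 0.1 while the barb is pushed outward over the rib on the front wall. Snapped in: lid below 0.012 rad and the catch back near 0.
- boss: Fixed threaded boss, a steel tube 37 mm across on the chamber's front wall, on the axis x = -84, y = -25 mm of the chamber, mouth 46 mm above the bench. Origin on its axis at bench height, axes as the chamber's. Right-hand internal thread, 5 mm pitch, single start; where on the circle it begins is not known.
- screw: Captive hand screw in the lid's ear, 0.13 kg, thread 24 mm across. Origin: centre of the knob's underside, z up its axis, which is the boss's axis when the lid is shut. It slides along its axis between stops 19 mm apart, sinks by its own weight (friction 0.25 N) and turns with 0.03 N m of friction. A tight grip carries it: push down lightly (2 to 10 N, never over 50) to feel the thread.
- knob_top (a point): Centre of the flat top of the knob, a knurled steel cylinder 34 mm across and 22 mm high below this point. Heights over the bench, lid shut: 99.5 to 101.5 mm at first, resting on the thread. Turned backward it climbs 5 mm per turn to 102.5 mm and, 0.3 to 0.65 turn from the start, can drop 4.5 mm. Forward it then sinks 5 mm per turn (1 mm axial play), to 93 mm after one turn. Ear top 64.5 mm.
- grease_jar: Small round jar with a black cap, 50 mm across, 39 mm high, standing loose beside the chamber on its +y side, towards the robot. Origin: centre of its underside. Leave alone.
- gasket_tin: Flat round metal tin, 62 mm across, 22 mm high, lying loose on the bench in front of the chamber's boss. Origin: centre of its underside. Leave alone.
- spare_ring: Spare centring ring with a black seal, 40 mm across, 8 mm high, lying loose on the bench behind the chamber's hinge side. Origin: centre of its underside. Leave alone.

How it is judged:
By the outcome, as a careful person would: the job done as asked, in the order asked, and still so for the second after the job is handed in, while the arm keeps its last pose, push and grip.
It also fails if it takes over 72 s, if anything falls off the work surface, if the arm or the gripper's body presses on something with over 40 N, if the wrist force passes 120 N, or if a joint passes its speed limit or range.

## Working session

There is one attempt and no reset: what is moved stays moved. The work goes in short steps, Python scripts to look and compute and a tool call to move; the robot and the scene stay as the last step left them, time stands still between calls to the robot, and variables do not carry over. Pictures are saved under pics/ and viewed, about 8 in all and at most 12, crops included, and the job is handed in when it is done.

Besides the shell and the picture viewer there is one more tool, called after "Call:" as name(argument=value, ...) on one line, values as JSON. send_rows: Moves the arm, as the interface text tells. Its arguments: {"type":"object","properties":{"xyz":{"type":"array","items":{"type":"array","items":{"type":"number"}}},"roll":{"type":"array","items":{"type":"number"}},"fingers":{"type":"number"},"force":{"type":"number"}},"required":["xyz","roll"]}

```bash
ls; mkdir -p pics; python3 - <<'E'
from rig import manip
import cv2,numpy as np
np.set_printoptions(precision=4,suppress=True)
print(manip.grasp_offset, manip.read_state())
for n in("scene","top"):
    cv2.imwrite(f"pics/{n}0.png",manip.capture(n)); c=manip.camera_info(n); print(n,c, -np.array(c["R"]).T@np.array(c["t"]))
E
```

```text
pics
0.0653 {'time_s': 0.0, 'q': array([-1.3884,  0.1312,  1.4893, -0.    ,  1.523 , -0.0854]), 'joint_velocities': array([ 0.0026,  0.0011,  0.0019, -0.0007, -0.0004, -0.0002]), 'joint_torque': array([  0.0017, -55.9845, -49.1753,   0.0767,   0.0357,  -0.0002]), 'ee_pos': array([ 0.1587, -0.5782,  0.3017]), 'ee_rot': array([-2.4971,  1.9043,  0.0022]), 'wrist_force': array([-0.3602, -0.3471,  0.2843]), 'torque': array([-0.016 , -0.0471, -0.0175]), 'width': 0.09296338404650516}
scene {'K': array([[458.4597,   0.    , 283.6117],
       [  0.    , 458.4597, 212.0325],
       [  0.    ,   0.    ,   1.    ]]), 'R': array([[-0.7733, -0.6341, -0.0013],
       [-0.4568,  0.5585, -0.6924],
       [ 0.4397, -0.5348, -0.7216]]), 't': array([0.5346, 0.1222, 0.833 ])} [0.1029 0.7162 0.6863]
top {'K': array([[452.0555,   0.    , 277.0077],
       [  0.    , 452.0555, 211.84  ],
       [  0.    ,   0.    ,   1.    ]]), 'R': array([[-0.0106, -0.9999, -0.0014],
       [-0.9995,  0.0106, -0.0301],
       [ 0.0301,  0.0011, -0.9995]]), 't': array([0.2827, 0.4678, 0.9632])} [0.4416 0.2767 0.9772]
```

View pics/scene0.png

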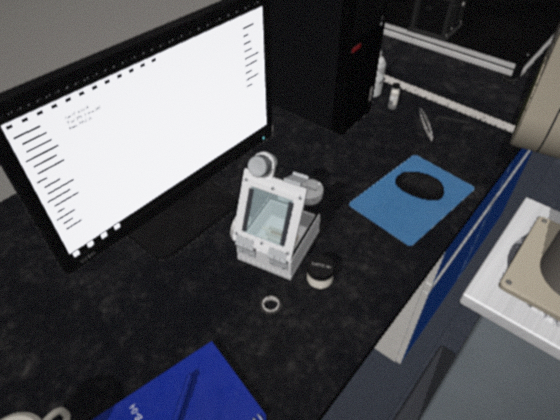

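View pics/top0.png

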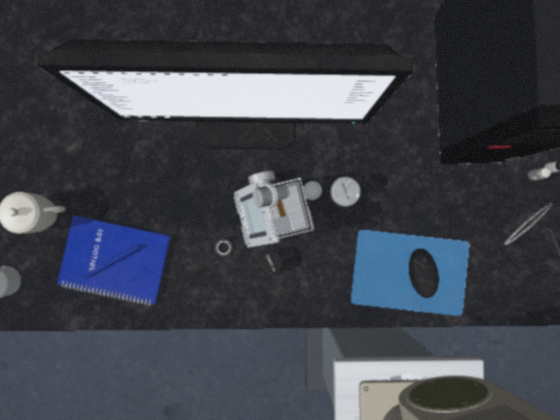

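```bash
python3 - <<'E'
import cv2,numpy as np
a=cv2.imread("pics/top0.png")[155:285,205:375]; b=cv2.imread("pics/scene0.png")[140:320,215:345]
a=cv2.resize(a,None,fx=4.5,fy=4.5,interpolation=cv2.INTER_CUBIC)
b=cv2.resize(b,None,fx=3.3,fy=3.3,interpolation=cv2.INTER_CUBIC)
cv2.imwrite("pics/a1.png",a);cv2.imwrite("pics/b1.png",b);print(a.shape,b.shape)
E
```

```text
(585, 765, 3) (594, 429, 3)
```

View pics/a1.png

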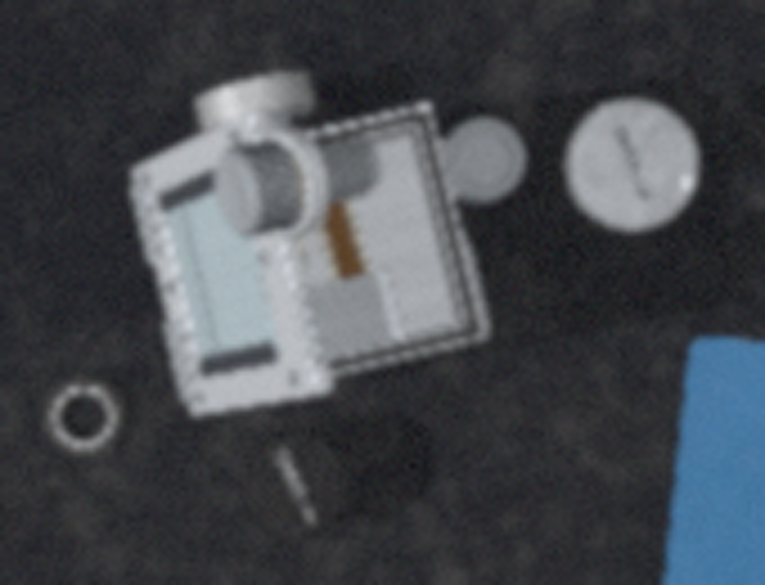

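View pics/b1.png

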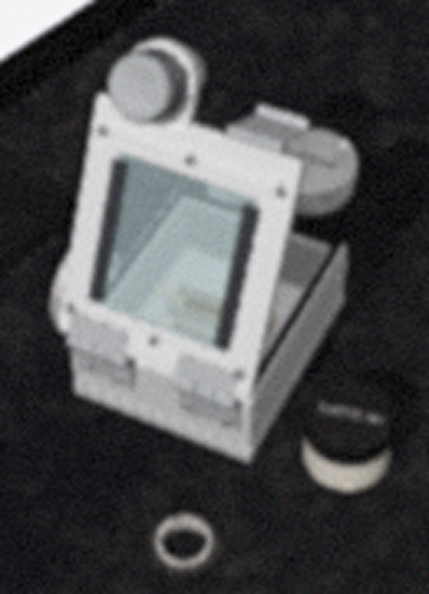

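```bash
cat > geo.py <<'E'
import numpy as np
from rig import manip
from scipy.spatial.transform import Rotation as Ro
C={n:manip.camera_info(n) for n in("scene","top")}
def proj(n,P):
    c=C[n]; p=np.asarray(P)@np.array(c["R"]).T+np.array(c["t"]); p=p@np.array(c["K"]).T
    return p[:,:2]/p[:,2:]
def backproj(n,uv,z):
    c=C[n]; R=np.array(c["R"]); o=-R.T@np.array(c["t"]); d=R.T@np.linalg.solve(np.array(c["K"]),[*uv,1]); return o+d*(z-o[2])/d[2]
def lidpt(th,x,y,z):   # chamber-frame shut coords (m) -> rotated
    d,h=0.071-x,z-0.0605
    return np.array([0.071-d*np.cos(th)+h*np.sin(th),y,0.0605+d*np.sin(th)+h*np.cos(th)])
def world(p,P):
    c,s=np.cos(p[2]),np.sin(p[2]); P=np.atleast_2d(P)
    return np.c_[p[0]+c*P[:,0]-s*P[:,1],p[1]+s*P[:,0]+c*P[:,1],P[:,2]]
E
cat > fit.py <<'E'
from geo import *
from scipy.optimize import least_squares
t=lambda u,v:((u+.5)/4.5+204.5,(v+.5)/4.5+154.5)
s=lambda u,v:((u+.5)/3.3+214.5,(v+.5)/3.3+139.5)
F=[("top",t(485,160),(-84,-25,46)),("top",t(432,105),(-65,-55,55)),("top",t(488,338),(-65,55,55)),
("scene",s(250,460),(65,55,0)),("scene",s(75,392),(65,-55,0)),("scene",s(345,248),(-65,55,55))]
L=[("top",t(135,172),(67,-57,64.5)),("top",t(190,414),(67,57,64.5)),("top",t(333,390),(-67,57,64.5)),
("scene",s(100,97),(-67,-57,64.5)),("scene",s(298,160),(-67,57,64.5)),("scene",s(246,388),(67,57,64.5))]
K=[("top",t(244,190)),("scene",s(140,85))]
def res(p):
    r=[proj(n,world(p,np.array(P)/1e3))[0]-uv for n,uv,P in F]
    r+=[proj(n,world(p,lidpt(p[3],*np.array(P)/1e3)))[0]-uv for n,uv,P in L]
    r+=[proj(n,world(p,lidpt(p[3],-.084,-.025,p[4])))[0]-uv for n,uv in K]
    return np.array(r).ravel()
o=least_squares(res,[.44,.28,1.7,1.2,.1],loss="soft_l1")
np.set_printoptions(precision=4,suppress=True)
print(o.x,np.degrees(o.x[2:4])); print(res(o.x).reshape(-1,2).round(1))
p=o.x
for nm,P in (("boss",(-84,-25,46)),("edgeshut",(-58,30,64.5)),("hinge",(71,0,60.5))): print(nm,world(p,np.array(P)/1e3))
print("edge now",world(p,lidpt(p[3],-.058,.03,.0645)),"knob now",world(p,lidpt(p[3],-.084,-.025,p[4])))
print("tin",backproj("top",t(633,165),.022),"ring",backproj("top",t(83,417),.008),"jar",backproj("top",t(392,458),.039),"jar scene",backproj("scene",s(348,410),.039))
E
python3 fit.py
```

```text
[0.4717 0.2808 1.7932 1.0925 0.0871] [102.7404  62.5933]
[[-0.1 -0.5]
 [-0.4 -0.7]
 [-0.3 -0.1]
 [-0.3  0.8]
 [ 0.5 -0. ]
 [ 1.2 -2.1]
 [-0.7 -1.4]
 [ 0.  -0.2]
 [-2.1  0.1]
 [ 0.2 -2.2]
 [ 2.2 -0.5]
 [ 0.4  3.7]
 [-0.5 -0.3]
 [ 0.7 -0.5]]
boss [[0.5146 0.2044 0.046 ]]
edgeshut [[0.4552 0.2176 0.0645]]
hinge [[0.456  0.35   0.0605]]
edge now [[0.4391 0.289  0.1769]] knob now [[0.4909 0.309  0.2104]]
tin [0.5123 0.1328 0.022 ] ring [0.3961 0.394  0.008 ] jar [0.3772 0.2483 0.039 ] jar scene [0.3671 0.2938 0.039 ]
```

```bash
python3 - <<'E'
from geo import *
from scipy.optimize import least_squares
for nm,a,b in(("bot",(271,132),(367,122)),("top",(265,6),(411,72)),("botL",(72,268),(122,117))):
    o=least_squares(lambda X:np.r_[proj("scene",[X])[0]-a,proj("top",[X])[0]-b],[.65,.1,.2]); print(nm,o.x.round(3),o.fun.round(1))
s=manip.read_state(); print(Ro.from_rotvec(s["ee_rot"]).as_matrix().round(3))
p=[.4717,.2808,1.7932]
print("jar proj",proj("top",[[.367,.2938,.039]]))
for th in(1.0925,.85):
  for d in (.115,.125): print(th,d,world(p,lidpt(th,.071-d,.03,.0645)).round(3))
E
```

```text
bot [0.646 0.097 0.082] [ 0.4  0.  -0.2 -0.3]
top [0.657 0.089 0.349] [ 2.   0.1 -1.  -1.2]
botL [0.661 0.585 0.08 ] [-0.2 -0.   0.2  0.2]
[[ 0.265 -0.964 -0.   ]
 [-0.964 -0.265  0.002]
 [-0.002 -0.    -1.   ]]
jar proj [[269.77336728 261.57777645]]
1.0925 0.115 [[0.438 0.295 0.164]]
1.0925 0.125 [[0.439 0.291 0.173]]
0.85 0.115 [[0.443 0.272 0.15 ]]
0.85 0.125 [[0.444 0.266 0.157]]
```

```bash
cat >> geo.py <<'E'
def shifts(*T):
    s=manip.read_state(); R=Ro.from_rotvec(s["ee_rot"]).as_matrix()
    for t in T: print(t,(100*R.T@(np.array(t)-s["ee_pos"])).round(2))
E
python3 -c "
from geo import *
shifts((.40,-.30,.36),(.43,.1,.36),(.430,.332,.36),(.430,.332,.242))"
```

```text
(0.4, -0.3, 0.36) [-20.46 -30.63  -5.78]
(0.43, 0.1, 0.36) [-58.24 -44.11  -5.72]
(0.43, 0.332, 0.36) [-80.61 -50.25  -5.68]
(0.43, 0.332, 0.242) [-80.59 -50.25   6.12]
```

Call:
send_rows(xyz=[[-5,-7.5,-2],[-10,-15,-4],[-15,-22,-5.8],[-20.5,-30.6,-5.8],[-26,-32.5,-5.8],[-31,-34.5,-5.8],[-36,-36.5,-5.8],[-42,-38.5,-5.8],[-47,-40.5,-5.8],[-52,-42,-5.8],[-58,-44,-5.8],[-63,-45.5,-5.8],[-69,-47,-5.8],[-75,-48.5,-5.8],[-80.6,-50.3,-5.8],[-80.6,-50.3,-5.8],[-80.6,-50.3,-5.8],[-80.6,-50.3,-5.8]], roll=[0,0,0,0,0,0,0,0,0,0,0,0,0,0,0,0,0,0], fingers=1, force=30)

```text
time_s: 2.35
ee_pos: [0.4304, 0.3315, 0.3601]
ee_rot: [2.498, -1.903, -0.0]
wrist_force: [0.5, -0.8, 0.5]
width: 0.0002
```

```bash
python3 -c "
from geo import *
s=manip.read_state();print(s['q'].round(3),s['wrist_force'].round(2),s['width'])
shifts((.430,.332,.36),(.430,.332,.242),(.443,.272,.232))"
```

```text
[ 0.562 -0.039  1.559 -0.     1.623  1.864] [ 0.51 -0.79  0.47] 0.00016791278357716245
(0.43, 0.332, 0.36) [-0.05  0.02  0.01]
(0.43, 0.332, 0.242) [-6.000e-02  1.000e-02  1.181e+01]
(0.443, 0.272, 0.232) [ 6.07  0.35 12.82]
```

Call:
send_rows(xyz=[[0,0,4],[0,0,8],[0,0,11.8],[0,0,11.8],[0.7,0,11.8],[1.4,0.1,11.9],[2.1,0.1,12.0],[2.8,0.2,12.2],[3.5,0.2,12.3],[4.2,0.2,12.5]], roll=[0,0,0,0,0,0,0,0,0,0])

```text
time_s: 3.6
ee_pos: [0.4398, 0.2902, 0.2356]
ee_rot: [2.498, -1.905, 0.0]
wrist_force: [-0.0, -0.2, 0.0]
width: 0.0003
```

```bash
python3 -c "
from geo import *
import cv2
a=manip.capture('scene')[120:310,205:355];cv2.imwrite('pics/s2.png',cv2.resize(a,None,fx=3,fy=3,interpolation=cv2.INTER_CUBIC))"
```

```text
(no output)
```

View pics/s2.png

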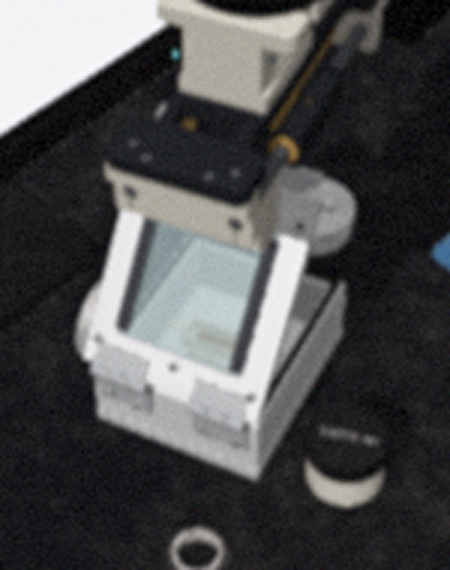

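Call:
send_rows(xyz=[[0.6,0,0.2],[1.2,0,0.4],[1.8,0,0.6],[2.4,0,0.8],[3.0,0,1.0],[3.0,0,1.0],[3.0,0,1.0],[3.0,0,1.0]], roll=[0,0,0,0,0,0,0,0])

```text
time_s: 4.65
ee_pos: [0.4477, 0.262, 0.2258]
ee_rot: [-2.498, 1.905, -0.0]
wrist_force: [0.8, 1.0, -0.2]
width: 0.0006
```

```bash
python3 -c "
from geo import *
import cv2
a=manip.capture('scene')[120:310,205:355];b=manip.capture('top')[150:287,200:350]
cv2.imwrite('pics/s3.png',np.vstack([cv2.resize(x,None,fx=1.8*1,fy=1.8,interpolation=cv2.INTER_CUBIC) for x in(a,b)]))"
```

```text
(no output)
```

View pics/s3.png

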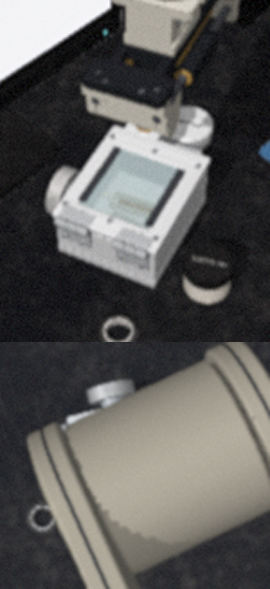

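```bash
python3 -c "
from geo import *
p=[.4717,.2808,1.7932]; w=world(p,[-.056,.031,0])[0]
shifts((w[0],w[1],.2258),(w[0],w[1],.17),(w[0],w[1],.147))"
```

```text
(np.float64(0.4538157124046576), np.float64(0.21934145903776203), 0.2258) [4.27 0.54 0.  ]
(np.float64(0.4538157124046576), np.float64(0.21934145903776203), 0.17) [4.27 0.54 5.58]
(np.float64(0.4538157124046576), np.float64(0.21934145903776203), 0.147) [4.27 0.54 7.88]
```

Call:
send_rows(xyz=[[2,0.3,0],[4.3,0.5,0],[4.3,0.5,2],[4.3,0.5,4],[4.3,0.5,5.4],[4.3,0.5,6.0],[4.3,0.5,6.2],[4.3,0.5,6.4],[4.3,0.5,6.6]], roll=[0,0,0,0,0,0,0,0,0])

```text
time_s: 5.88
ee_pos: [0.4546, 0.2192, 0.1602]
ee_rot: [-2.497, 1.904, -0.001]
wrist_force: [-0.3, -0.3, -0.1]
width: 0.001
```

Call:
send_rows(xyz=[[0,0,0.1],[0,0,0.2],[0,0,0.3],[0,0,0.4],[0,0,0.5],[0,0,0.6]], roll=[0,0,0,0,0,0])

```text
time_s: 6.62
ee_pos: [0.4544, 0.2189, 0.1541]
ee_rot: [2.498, -1.905, 0.0]
wrist_force: [-2.5, -1.6, 4.4]
width: 0.0007
```

Call:
send_rows(xyz=[[0,0,0.1],[0,0,0.2],[0,0,0.3],[0,0,0.3]], roll=[0,0,0,0])

```text
time_s: 7.12
ee_pos: [0.4543, 0.2191, 0.1505]
ee_rot: [-2.498, 1.905, 0.0]
wrist_force: [0.2, -0.1, 0.6]
width: 0.0004
```

Call:
send_rows(xyz=[[0,0,0.1],[0,0,0.2],[0,0,0.25],[0,0,0.25]], roll=[0,0,0,0])

```text
time_s: 7.62
ee_pos: [0.4542, 0.2192, 0.1488]
ee_rot: [-2.498, 1.905, 0.0]
wrist_force: [-2.7, -1.0, 7.6]
width: 0.0003
```

Call:
send_rows(xyz=[[0,0,0.1],[0,0,0.1],[0,0,0.1]], roll=[0,0,0])

```text
time_s: 8.0
ee_pos: [0.4543, 0.2192, 0.1487]
ee_rot: [-2.498, 1.905, 0.0]
wrist_force: [-8.1, -2.8, 16.8]
width: 0.0002
```

Call:
send_rows(xyz=[[0,0,-5],[0,0,-10],[5,0,-12],[10,0,-12],[16,0,-12],[20,0,-12],[22,0,-12],[22,0,-12]], roll=[0,0,8,16,24,32,40,40], fingers=-0.4)

```text
time_s: 9.0
ee_pos: [0.5126, 0.0056, 0.2669]
ee_rot: [1.693, -2.646, -0.0]
wrist_force: [-0.1, -1.2, 0.9]
width: 0.065
```

```bash
python3 -c "
from geo import *
import cv2
s=manip.read_state();print(s['q'].round(3),s['ee_pos'],s['width'])
a=manip.capture('scene')[160:270,235:335];b=manip.capture('top')[155:255,220:320]
f=lambda x:cv2.resize(x,None,fx=4,fy=4,interpolation=cv2.INTER_CUBIC)
cv2.imwrite('pics/s4.png',np.hstack([f(a),f(cv2.copyMakeBorder(b,0,10,0,0,0))]))
print(proj('top',[[.5146,.2044,.1]]),proj('scene',[[.5146,.2044,.1]]))"
```

```text
[-0.089 -0.088  1.775  0.     1.455  1.914] [0.51258916 0.00564696 0.26693035] 0.06498096776289303
[[314.43765484 187.47590496]] [[287.23295371 176.52290264]]
```

View pics/s4.png

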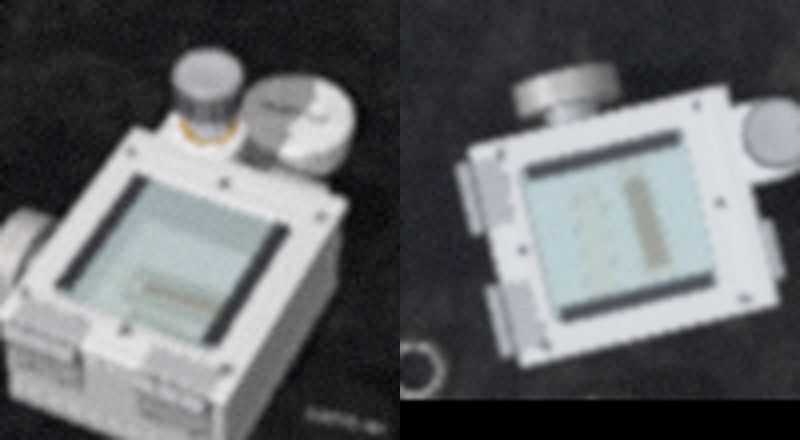

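```bash
python3 - <<'E'
from geo import *
from scipy.optimize import least_squares
t=lambda u,v:((u+.5)/4+219.5,(v+.5)/4+154.5)
s=lambda u,v:((u+.5)/4+234.5,(v+.5)/4+159.5)
F=[("top",t(330,86),(-67,-57,64.5)),("top",t(380,303),(-67,57,64.5)),("top",t(122,366),(67,57,64.5)),("top",t(70,150),(67,-57,64.5)),
("top",t(377,131.5),(-84,-25,100.5)),("scene",s(208,70),(-84,-25,100.5)),("scene",s(348,198),(-67,57,64.5)),("scene",s(135,128),(-67,-57,64.5)),
("top",((485.5)/4.5+204.5,160.5/4.5+154.5),(-84,-25,46))]
res=lambda p:np.array([proj(n,world(p,np.array(P)/1e3))[0]-uv for n,uv,P in F]).ravel()
o=least_squares(res,[.4717,.2808,1.7932],loss="soft_l1");print(o.x.round(4));print(res(o.x).reshape(-1,2).round(1))
print(world(o.x,[-.084,-.025,.1]))
w=least_squares(lambda X:np.r_[proj("top",[X])[0]-F[4][1],proj("scene",[X])[0]-F[5][1]],[.51,.2,.1]);print(w.x.round(4))
w=world(o.x,[-.084,-.025,.1])[0]
shifts((w[0],w[1],.267),(w[0],w[1],.190),(w[0],w[1],.1593))
E
```

```text
[0.4706 0.2809 1.8039]
[[-1.4 -0.3]
 [-0.2  0.1]
 [-0.1  0.4]
 [-0.6 -0.4]
 [ 0.3  0.1]
 [ 0.5 -0.6]
 [ 0.6 -0.3]
 [ 0.3 -1. ]
 [-0.3 -0.4]]
[[0.51432396 0.20495448 0.1       ]]
[0.5148 0.2056 0.0991]
(np.float64(0.5143239621877508), np.float64(0.20495447913660064), 0.267) [-1.807e+01  8.020e+00  1.000e-02]
(np.float64(0.5143239621877508), np.float64(0.20495447913660064), 0.19) [-18.07   8.02   7.71]
(np.float64(0.5143239621877508), np.float64(0.20495447913660064), 0.1593) [-18.07   8.02  10.78]
```

Call:
send_rows(xyz=[[-5,2.2,0],[-10,4.5,0],[-15,6.7,0],[-18.1,8.03,0],[-18.1,8.03,3],[-18.1,8.03,6],[-18.1,8.03,8],[-18.1,8.03,9.5],[-18.1,8.03,10.7],[-18.1,8.03,10.7]], roll=[0,0,0,0,0,0,0,0,0,0])

```text
time_s: 10.35
ee_pos: [0.5147, 0.2047, 0.1596]
ee_rot: [1.695, -2.644, -0.001]
wrist_force: [-0.4, 0.2, 0.7]
width: 0.0652
```

```bash
python3 -c "
from geo import *
s=manip.read_state();print(s['q'].round(3),s['ee_pos'],s['wrist_force'].round(2));shifts((.5145,.2052,.160))"
```

```text
[0.286 0.123 1.765 0.    1.254 2.287] [0.51468266 0.20465842 0.15955319] [-0.43  0.21  0.66]
(0.5145, 0.2052, 0.16) [-0.04  0.04 -0.04]
```

Call:
send_rows(xyz=[[0,0,0],[0,0,0],[0,0,0],[0,0,0],[0,0,0],[0,0,0]], roll=[0,0,0,0,0,0], fingers=1, force=40)

```text
time_s: 11.1
ee_pos: [0.5154, 0.2053, 0.1607]
ee_rot: [-1.695, 2.643, 0.0]
wrist_force: [2.8, 4.5, 1.2]
width: 0.0333
```

```bash
python3 -c "
from geo import *
s=manip.read_state();print(s['q'].round(3),s['ee_pos'],s['wrist_force'].round(2),s['torque'].round(3),s['width'])"
```

```text
[2.860e-01 1.220e-01 1.764e+00 1.000e-03 1.254e+00 2.287e+00] [0.51542563 0.20532119 0.16070854] [2.78 4.49 1.19] [ 0.847 -0.397  0.008] 0.03327116524770567
```

Call:
send_rows(xyz=[[-0.06,0,0.02],[-0.06,0,0.04],[-0.06,0,0.04]], roll=[0,0,0])

```text
time_s: 11.48
ee_pos: [0.5155, 0.2054, 0.1605]
ee_rot: [-1.696, 2.644, -0.0]
wrist_force: [-0.0, 2.3, 5.0]
width: 0.0333
```

Call:
send_rows(xyz=[[0,0,-0.01],[0,0,-0.02],[0,0,-0.03],[0,0,-0.04],[0,0,-0.05],[0,0,-0.06],[0,0,-0.07],[0,0,-0.08],[0,0,-0.08]], roll=[-7.5,-15,-22.5,-30,-37.5,-45,-52.5,-60,-60])

```text
time_s: 12.6
ee_pos: [0.5154, 0.2066, 0.1614]
ee_rot: [-2.791, 1.438, 0.0]
wrist_force: [-0.8, 7.5, 4.3]
width: 0.0333
```

```bash
cat > st.py <<'E'
from geo import *
np.set_printoptions(precision=4,suppress=True)
s=manip.read_state();R=Ro.from_rotvec(s["ee_rot"]).as_matrix()
print("q6",s["q"][5].round(3),s["ee_pos"],"Ftool",(R.T@s["wrist_force"]).round(2),"T",s["torque"].round(3),s["width"].round(4),"ang",np.degrees(np.arctan2(R[1,0],R[0,0])).round(1),s["time_s"])
E
python3 st.py
```

```text
Traceback (most recent call last):
  File "st.py", line 4, in <module>
    print("q6",s["q"][5].round(3),s["ee_pos"],"Ftool",(R.T@s["wrist_force"]).round(2),"T",s["torque"].round(3),s["width"].round(4),"ang",np.degrees(np.arctan2(R[1,0],R[0,0])).round(1),s["time_s"])
                                                                                                               ^^^^^^^^^^^^^^^^
AttributeError: 'float' object has no attribute 'round'
```

Call:
send_rows(xyz=[[-0.03,-0.02,-0.01],[-0.05,-0.04,-0.02],[-0.05,-0.04,-0.03],[-0.05,-0.04,-0.04],[-0.05,-0.04,-0.05],[-0.05,-0.04,-0.06]], roll=[-7.5,-15,-22.5,-30,-37.5,-45])

```text
time_s: 13.35
ee_pos: [0.5147, 0.2072, 0.1618]
ee_rot: [-3.129, 0.257, 0.002]
wrist_force: [-5.2, 7.7, 7.1]
width: 0.0331
```

```bash
sed -i 's/s\["width"\].round(4)/s["width"]/' st.py; python3 st.py
```

```text
q6 0.452 [0.5147 0.2072 0.1618] Ftool [-6.35 -6.77 -7.04] T [ 1.282  0.665 -0.156] 0.03314085240947114 ang -9.4 13.35
```

Call:
send_rows(xyz=[[-0.03,-0.03,-0.02],[-0.06,-0.06,-0.04],[-0.06,-0.06,-0.05],[-0.06,-0.06,-0.06]], roll=[-7.5,-15,-22.5,-30])

```text
time_s: 13.85
ee_pos: [0.5141, 0.2073, 0.1622]
ee_rot: [-3.09, -0.562, 0.002]
wrist_force: [-6.0, 5.0, 8.5]
width: 0.0331
```

```bash
python3 st.py
```

```text
q6 -0.07 [0.5141 0.2073 0.1622] Ftool [-3.84 -6.79 -8.51] T [ 0.764  0.699 -0.072] 0.03312808263238284 ang 20.6 13.85
```

Call:
send_rows(xyz=[[-0.02,-0.03,-0.02],[-0.04,-0.06,-0.04],[-0.04,-0.06,-0.05],[-0.04,-0.06,-0.06]], roll=[-7.5,-15,-22.5,-30])

```text
time_s: 14.35
ee_pos: [0.5135, 0.207, 0.1626]
ee_rot: [-2.84, -1.342, 0.003]
wrist_force: [-3.9, 0.8, 7.5]
width: 0.0333
```

```bash
python3 st.py
```

```text
q6 -0.592 [0.5135 0.207  0.1626] Ftool [-1.82 -3.53 -7.49] T [ 0.314  0.585 -0.057] 0.03327372360072021 ang 50.6 14.35
```

Call:
send_rows(xyz=[[-0.01,-0.02,-0.01],[-0.02,-0.03,-0.03],[-0.02,-0.03,-0.04]], roll=[-7.5,-15,-22.5])

```text
time_s: 14.72
ee_pos: [0.5131, 0.2067, 0.1626]
ee_rot: [-2.524, -1.87, 0.004]
wrist_force: [-1.0, -1.1, 2.4]
width: 0.0334
```

```bash
python3 st.py
```

```text
q6 -0.985 [0.5131 0.2067 0.1626] Ftool [-1.34 -0.62 -2.37] T [ 0.012  0.192 -0.   ] 0.03336356137748939 ang 73.1 14.725
```

Call:
send_rows(xyz=[[0,0,0.05],[0,0,0.08],[0,0,0.08]], roll=[0,0,0])

```text
time_s: 15.1
ee_pos: [0.5132, 0.2067, 0.162]
ee_rot: [-2.53, -1.861, 0.004]
wrist_force: [-4.7, -1.9, 6.0]
width: 0.0331
```

```bash
python3 st.py
```

```text
q6 -0.978 [0.5132 0.2067 0.162 ] Ftool [-3.24 -3.91 -5.96] T [-0.157  0.636 -0.005] 0.033113844264751856 ang 72.7 15.1
```

Call:
send_rows(xyz=[[-0.01,-0.02,0],[-0.02,-0.03,0],[-0.02,-0.03,0]], roll=[-6,-12,-12])

```text
time_s: 15.48
ee_pos: [0.513, 0.2064, 0.1612]
ee_rot: [-2.322, -2.116, 0.003]
wrist_force: [0.0, -1.5, -1.5]
width: 0.0331
```

```bash
python3 st.py
```

```text
q6 -1.187 [0.513  0.2064 0.1612] Ftool [-1.53  0.16  1.46] T [-0.278 -0.158  0.049] 0.03313110782763505 ang 84.7 15.475
```

Call:
send_rows(xyz=[[0,0,0.08],[0,0,0.16],[0,0,0.24],[0,0,0.24]], roll=[0,0,0,0])

```text
time_s: 15.98
ee_pos: [0.513, 0.2064, 0.159]
ee_rot: [-2.321, -2.117, 0.003]
wrist_force: [-1.9, -5.1, -1.1]
width: 0.0333
```

```bash
python3 st.py
```

```text
q6 -1.189 [0.513  0.2064 0.159 ] Ftool [-5.23 -1.42  1.07] T [-0.763  0.081 -0.001] 0.03325757155004726 ang 84.7 15.975
```

Free descent confirms the drop; continue gently to the thread.

Call:
send_rows(xyz=[[-0.02,0,0.05],[-0.04,0,0.1],[-0.04,0,0.15],[-0.04,0,0.15]], roll=[0,0,0,0])

```text
time_s: 16.48
ee_pos: [0.5131, 0.2064, 0.1583]
ee_rot: [-2.32, -2.118, 0.002]
wrist_force: [-5.4, -5.5, 4.2]
width: 0.0333
```

```bash
python3 st.py
```

```text
q6 -1.19 [0.5131 0.2064 0.1583] Ftool [-5.95 -4.88 -4.16] T [-0.84   0.736 -0.041] 0.03326860730622127 ang 84.8 16.475
```

Call:
send_rows(xyz=[[-0.05,-0.05,0.01],[-0.05,-0.05,0.02],[-0.05,-0.05,0.03],[-0.05,-0.05,0.04],[-0.05,-0.05,0.05],[-0.05,-0.05,0.06],[-0.05,-0.05,0.06]], roll=[7.5,15,22.5,30,37.5,45,45])

```text
time_s: 17.35
ee_pos: [0.5133, 0.207, 0.1579]
ee_rot: [-2.952, -1.071, -0.003]
wrist_force: [1.0, 3.5, 0.1]
width: 0.0333
```

```bash
python3 st.py
```

```text
q6 -0.406 [0.5133 0.207  0.1579] Ftool [ 3.   -2.06 -0.06] T [ 0.505 -0.145 -0.003] 0.033322930768034484 ang 39.9 17.35
```

Call:
send_rows(xyz=[[0,0,0.03],[0,0,0.04],[0,0,0.05],[0,0,0.06],[0,0,0.07],[0,0,0.08],[0,0,0.09],[0,0,0.1],[0,0,0.1]], roll=[7.5,15,22.5,30,37.5,45,52.5,60,60])

```text
time_s: 18.48
ee_pos: [0.5144, 0.2072, 0.1576]
ee_rot: [-3.091, 0.547, -0.006]
wrist_force: [5.3, 3.8, -1.8]
width: 0.0333
```

```bash
python3 st.py
```

```text
q6 0.64 [0.5144 0.2072 0.1576] Ftool [ 3.68 -5.42  1.78] T [ 0.54  -0.894 -0.051] 0.03332421881362983 ang -20.1 18.475
```

Call:
send_rows(xyz=[[0.04,-0.06,0.03],[0.04,-0.06,0.06],[0.04,-0.06,0.09],[0.04,-0.06,0.09]], roll=[0,0,0,0])

```text
time_s: 18.98
ee_pos: [0.5145, 0.2072, 0.1568]
ee_rot: [-3.092, 0.548, -0.004]
wrist_force: [4.1, 3.1, 3.3]
width: 0.0332
```

```bash
python3 st.py
```

```text
q6 0.641 [0.5145 0.2072 0.1568] Ftool [ 2.78 -4.28 -3.33] T [ 0.583 -0.799  0.04 ] 0.033247429680409876 ang -20.1 18.975
```

Call:
send_rows(xyz=[[0.03,-0.04,0.01],[0.03,-0.04,0.02],[0.03,-0.04,0.03],[0.03,-0.04,0.045],[0.03,-0.04,0.055],[0.03,-0.04,0.065],[0.03,-0.04,0.075],[0.03,-0.04,0.085],[0.03,-0.04,0.085]], roll=[7.5,15,22.5,30,37.5,45,52.5,60,60])

```text
time_s: 20.1
ee_pos: [0.5154, 0.2064, 0.156]
ee_rot: [-2.401, 2.023, -0.005]
wrist_force: [5.5, -1.6, 4.4]
width: 0.0331
```

```bash
python3 st.py
```

```text
q6 1.69 [0.5154 0.2064 0.156 ] Ftool [ 2.49 -5.17 -4.34] T [-0.4   -1.014 -0.01 ] 0.03310633230948414 ang -80.2 20.1
```

Call:
send_rows(xyz=[[0.02,-0.05,0.01],[0.02,-0.05,0.02],[0.02,-0.05,0.03],[0.02,-0.05,0.04],[0.02,-0.05,0.05],[0.02,-0.05,0.055],[0.02,-0.05,0.055]], roll=[7,14,21,28,35,42,42])

```text
time_s: 20.98
ee_pos: [0.5153, 0.2055, 0.1552]
ee_rot: [-1.517, 2.751, -0.004]
wrist_force: [3.3, -5.9, 7.2]
width: 0.0332
```

```bash
python3 st.py
```

```text
q6 2.423 [0.5153 0.2055 0.1552] Ftool [ 3.2  -5.94 -7.16] T [-1.047 -0.327 -0.05 ] 0.03324964436329401 ang -122.2 20.975
```

Call:
send_rows(xyz=[[0,0,-0.05],[0,0,-0.05],[0,0,-0.05],[0,0,-0.05],[0,0,-0.05]], roll=[0,0,0,0,0], fingers=-0.4)

```text
time_s: 21.6
ee_pos: [0.5144, 0.2069, 0.1546]
ee_rot: [1.519, -2.749, -0.0]
wrist_force: [0.4, -0.6, 0.1]
width: 0.0648
```

```bash
python3 st.py; python3 -c "
from geo import *
shifts((.5143,.2062,.1555))"
```

```text
q6 2.422 [0.5144 0.2069 0.1546] Ftool [ 0.32 -0.68 -0.13] T [0.032 0.035 0.008] 0.06478852310832914 ang -122.1 21.6
(0.5143, 0.2062, 0.1555) [ 0.06 -0.03 -0.09]
```

Call:
send_rows(xyz=[[0.06,-0.03,-0.08],[0.06,-0.03,-0.08],[0.06,-0.03,-0.08],[0.06,-0.03,-0.08],[0.06,-0.03,-0.08],[0.06,-0.03,-0.08],[0.06,-0.03,-0.08],[0.06,-0.03,-0.08],[0.06,-0.03,-0.08],[0.06,-0.03,-0.08],[0.06,-0.03,-0.08],[0.06,-0.03,-0.08],[0.06,-0.03,-0.08],[0.06,-0.03,-0.08],[0.06,-0.03,-0.08],[0.06,-0.03,-0.08],[0.06,-0.03,-0.08],[0.06,-0.03,-0.08],[0.06,-0.03,-0.08],[0.06,-0.03,-0.08]], roll=[-9,-18,-27,-36,-45,-54,-63,-72,-81,-90,-99,-108,-117,-126,-135,-144,-153,-162,-171,-180])

```text
time_s: 24.1
ee_pos: [0.5143, 0.2062, 0.1555]
ee_rot: [-2.746, -1.527, 0.0]
wrist_force: [0.2, -0.5, 0.2]
width: 0.0652
```

Call:
send_rows(xyz=[[0,0,0],[0,0,0],[0,0,0],[0,0,0],[0,0,0],[0,0,0],[0,0,0]], roll=[0,0,0,0,0,0,0], fingers=1, force=40)

```text
time_s: 24.98
ee_pos: [0.5144, 0.2061, 0.1556]
ee_rot: [2.75, 1.519, -0.0]
wrist_force: [-0.1, -0.6, 0.6]
width: 0.0333
```

```bash
python3 st.py
```

```text
q6 -0.721 [0.5144 0.2061 0.1556] Ftool [-0.58  0.2  -0.55] T [-0.09  -0.069 -0.05 ] 0.03327591755714447 ang 57.8 24.975
```

Call:
send_rows(xyz=[[0,0,0.02],[0,0,0.04],[0,0,0.05],[0,0,0.06],[0,0,0.07],[0,0,0.08],[0,0,0.095],[0,0,0.105],[0,0,0.115],[0,0,0.125],[0,0,0.135],[0,0,0.135]], roll=[0,0,7.5,15,22.5,30,37.5,45,52.5,60,67.5,67.5])

```text
time_s: 26.48
ee_pos: [0.5144, 0.2061, 0.1544]
ee_rot: [3.13, -0.263, -0.0]
wrist_force: [-2.4, -1.8, 4.5]
width: 0.0335
```

```bash
python3 st.py
```

```text
q6 0.456 [0.5144 0.2061 0.1544] Ftool [-2.1   2.16 -4.47] T [-0.342  0.426 -0.093] 0.03350497887742482 ang -9.6 26.475
```

Call:
send_rows(xyz=[[0,0,0.01],[0,0,0.02],[0,0,0.03],[0,0,0.04],[0,0,0.05],[0,0,0.065],[0,0,0.075],[0,0,0.085],[0,0,0.095],[0,0,0.105],[0,0,0.115],[0,0,0.125],[0,0,0.125],[0,0,0.125]], roll=[7.5,15,22.5,30,37.5,45,52.5,60,67.5,75,83,91,91,91])

```text
time_s: 28.22
ee_pos: [0.5143, 0.2061, 0.1531]
ee_rot: [2.012, -2.413, -0.0]
wrist_force: [-2.7, -1.8, 5.9]
width: 0.0336
```

```bash
python3 st.py; python3 -c "
from geo import *
import cv2
a=manip.capture('scene')[130:270,225:345]
cv2.imwrite('pics/s5.png',cv2.resize(a,None,fx=4,fy=4,interpolation=cv2.INTER_CUBIC))"
```

```text
q6 2.04 [0.5143 0.2061 0.1531] Ftool [ 2.26  2.31 -5.87] T [-0.313  0.594 -0.087] 0.03357689332197487 ang -100.4 28.225
```

View pics/s5.png

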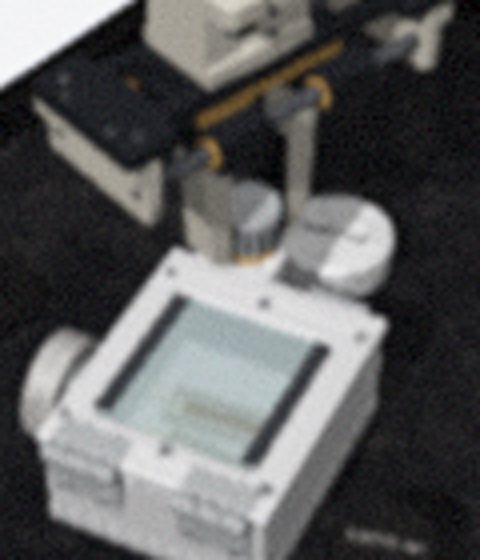

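Call:
send_rows(xyz=[[0,0,-0.06],[0,0,-0.12],[0,0,-0.18],[0,0,-0.18]], roll=[0,0,0,0])

```text
time_s: 28.78
ee_pos: [0.5143, 0.2061, 0.1545]
ee_rot: [2.006, -2.417, -0.0]
wrist_force: [-0.4, -0.5, -1.9]
width: 0.0333
```

```bash
python3 st.py
```

```text
q6 2.045 [0.5143 0.2061 0.1545] Ftool [0.59 0.31 1.93] T [-0.197  0.156  0.086] 0.03331518054819298 ang -100.6 28.775
```

Call:
send_rows(xyz=[[0,0,-0.05],[0,0,-0.08],[0,0,-0.08]], roll=[0,0,0])

```text
time_s: 29.15
ee_pos: [0.5142, 0.2061, 0.155]
ee_rot: [2.005, -2.418, -0.0]
wrist_force: [2.2, 0.5, -9.4]
width: 0.0333
```

```bash
python3 st.py
```

```text
q6 2.045 [0.5142 0.2061 0.155 ] Ftool [-0.94 -2.03  9.37] T [ 0.035 -0.397  0.006] 0.03333147429523871 ang -100.7 29.15
```

Call:
send_rows(xyz=[[0,0,0.08],[0,0,0.16],[0,0,0.22],[0,0,0.23],[0,0,0.23],[0,0,0.23]], roll=[0,0,0,0,0,0])

```text
time_s: 29.9
ee_pos: [0.5143, 0.2061, 0.1533]
ee_rot: [2.005, -2.418, -0.0]
wrist_force: [-3.5, -2.0, 1.2]
width: 0.0332
```

```bash
python3 st.py
```

```text
q6 2.045 [0.5143 0.2061 0.1533] Ftool [ 2.63  3.09 -1.19] T [-0.419  0.65   0.049] 0.033203523354369505 ang -100.7 29.9
```

```bash
python3 -c "
from rig import manip
print(manip.job_done())"
```

```text
the job is handed in; nothing more can be done
None
```

The job is handed in at about 30 s of the 72 s. The lid is shut, the screw is started one turn in the boss, and the arm is still gripping the knob.

- **Lid:** I pushed it past its balance point and it fell onto the barb. I then pressed the front edge until the force dropped from 4.4 N to 0.6 N as the catch snapped. After that the edge stayed put under 16.8 N, with the fingertips at about 64.7 mm (shut is 64.5 mm), and two later pictures show it shut.
- **Finding the thread:** Turned backward at 4 to 8.5 N, the knob climbed about 2 mm. At roughly 0.55 turn it dropped about 4.3 mm (4.5 mm expected).
- **Starting the screw:** I turned it forward 365° in total, regripping once, and it sank about 5 mm with the thread.

**Last checks:**
- An upward pull moved the screw 1.9 mm in all and then met 9.4 N, so the thread holds. The given play is 1 mm; I put the rest down to the arm's compliance.
- It finished with a 1.2 N downward push and a 40 N grip command, 33 mm opening on the 34 mm knob.
- **Not checked:** I took no picture after that pull. In the pictures before it, the jar, tin and ring were clear of the work and looked undisturbed.
- **Disagreement:** the camera put the knob axis about 1 mm off what the grip forces showed. I corrected this from the forces, and sideways load stayed within about 10 N.

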